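# Crack the kettle lid, then hold it half open

### The job

I want to look into the kettle on the wooden hob cover, but let it vent first: lift its hinged lid just a crack, about 15 degrees, and keep it there for two seconds, then raise it on to half open, about 45 degrees, and finish still holding it there, because the lid falls shut when let go. Keep the kettle standing on its power base where it is, and do not disturb the mug, jar, tea box and teaspoon around it.

Things in the scene. Friction and masses are not known exactly. Their poses are not given: they have to be found in the camera images.
- kettle: Loose electric jug kettle, cream body, black lid and handle, 162x231x228 mm, 1.5 to 2.4 kg (filled), standing loose on its power base, so it can slide or tip. Origin: centre line of its underside; the jug (165 mm across) is centred 33 mm along +y. z up; the handle is on the -y side (ends at y = -116 mm, top at z = 212 mm), towards the robot within 40 degrees or so; x is the hinge axis.
- kettle_lid (a joint): Lid hinge in rad: 0 shut (as at the start), grows as the lid opens upward and over towards the handle, turning by the right hand about the kettle's +x axis; stop at 1.31. Lid about 150 g with an almost free hinge: it falls shut from below about 1.1 rad. 15 degrees = 0.26, 45 degrees = 0.785.
- lid_loop (a point): Middle of the small light grey loop handle on the lid; moves with it. Low arch 22 mm wide along the kettle's x, 46 mm long along its y, its top 6 mm above this point, the lid top about 5 mm below. Pinched across the 22 mm, fingertips level with the lid top, it hardly pivots in the pads: lean the gripper over with the lid. With the lid shut it lies 53 mm along y and 26 mm above the hinge.
- lid_hinge (a point): Point on the lid's hinge axis, at kettle (0, -25, 196) mm; the axis runs along the kettle's x. The lid is a disc 118 mm across whose far rim is 115 mm from this axis.
- kettle_base: Round black power base of the kettle, 162 mm across, 14 mm high, fixed on the wooden hob cover (18 mm thick). Origin under its centre, give or take 10 mm.
- mug: Mug, dark grey above and white below, 87x120x98 mm with its handle, stands on the hob cover. Origin under it. Leave alone.
- jar: Glass jar with grey cap, 62x67x90 mm, stands on the hob cover. Origin under it. Leave alone.
- tea_box: Black carton of tea, 64x89x112 mm, stands on the hob cover. Origin under it. Leave alone.
- spoon: Steel teaspoon, 133x28x9 mm, lies on the hob cover. Origin under it. Leave alone.

How it is judged (in metres and radians):
On the way, in this order (a step that is already met when the one before it is completed fails the run):
1. the lid is held a crack open, between 7 and 25 degrees, for a good second (value of joint kettle_lid between 0.12 and 0.44 rad and contact force between the fingers and kettle above 0.08 N), for 1.2 s.
2. the lid is raised to half open by the fingers (value of joint kettle_lid between 0.61 and 0.96 rad and contact force between the fingers and kettle above 0.08 N), for 0.3 s.
At the end, for the whole second after the job is handed in: The fingers still hold the lid, at rest at 45 degrees within 10 degrees (0.61 to 0.96 rad), with no other object against the kettle; the kettle stands on its power base, upright within 0.1 rad and within 25 mm of where it stood; mug, jar, tea box and teaspoon are within 30 mm of where they stood (all of step 2 and velocity of joint kettle_lid between -0.1 and 0.1 rad/s and contact force between kettle and mug below 0.1 N and contact force between kettle and jar below 0.1 N and contact force between kettle and tea_box below 0.1 N and contact force between kettle and spoon below 0.1 N and contact force between kettle and kettle_base above 0.5 N and angle between kettle's own z axis and vertical below 0.1 rad and distance of kettle from where it was at the start of the episode below 0.025 m and distance of each of mug, jar, tea_box, spoon from where it was at the start of the episode below 0.03 m); the arm keeps its last pose, push and grip.
It fails at once if the kettle is tipped or pulled off its place (angle between kettle's own z axis and vertical above 0.2 rad or distance of kettle from where it was at the start of the episode above 0.04 m).
It fails at once if a bystander is knocked about (distance of any of mug, jar, tea_box, spoon from where it was at the start of the episode above 0.05 m).
It also fails if it takes over 40 s, if anything falls off the work surface, if the arm or the gripper's body presses on something with over 40 N, if the wrist force passes 120 N, or if a joint passes its speed limit or range.

### The arm

A 6-joint arm with a two-finger parallel gripper is mounted at the origin on a cart in front of the work surface, level with it; the furniture and walls round the work are solid. World frame = base frame: x ahead of the robot, y to its left, z up, the work surface at z = 0. Lengths are in mm, angles in rad, forces in N, time in s.
With the tool pointing down it reaches from about 300 to 775 mm from the base axis. Payload 14.6 kg.
Tool frame: the origin (TCP) lies midway between the tips of the shut fingers; the grasp point (between the pads) lies 19 mm behind it; z points along the fingers, y is the line along which they close (so a half turn about z gives the same grasp; the last joint's range is limited). The gripper opens to 94 mm and grips with 3 to 60 N. Pads are 16 mm wide; open, the fingers measure 119 mm over their backs; the gripper's body (75 mm by 177 mm) begins 78 mm behind the grasp point.
Start: joints at [1.249, 0.3, 1.521, -0, 1.321, -0.067], TCP at [138.626, 532.233, 205.446] pointing down, gripper open.
Joint ranges: [-3.03, 3.03], [-0.79, 2.21], [0.23, 2.52], [-1.04, 4.18], [0, 3.07], [-2.55, 2.55]. Speed limits (rad/s): [2.22, 2.22, 2.57, 3.14, 3.14, 3.14].

### API

Orientations are given as a rotation vector (axis times angle).
In Python, from rig import manip gives the robot as it stands. The module is installed in compiled form; this text tells all that it offers.
- The arm moves only by the tool move_arm, never from a script. Its argument "rows" is a list of rows, each a list of 7 numbers: the shift along the tool's x, y, z in m, then the turn, a rotation vector about the tool's x, y, z in degrees, then the opening, from -1 (shut) to 1 (fully open), so that 0 is half open. In form: [[dx, dy, dz, wx, wy, wz, fingers], ...]. A call has 1 to 8 rows; each row shifts and turns the commanded pose from where the row before left it, along the tool's axes as they then stand; what a row does not reach is not made up. A row lasts 1/8 s, in which the tool goes at most 62.5 mm and 10.7 degrees, less where a joint would pass 70% of its speed; a pose out of reach is approached as far as the arm can. A call with a gripper value outside its range is refused whole. The fingers move at their own pace and stop on an object; the grip force is fixed at half the most. Time passes only in rows, so rows that do not move let the fingers close. It gives the time, the measured TCP pose, the force, the opening and the grip force at its end, in the units of the state.
- manip.read_state(): the state, without advancing time (a new reading comes with each control period).
- manip.snapshot(name): name is "side" or "top" or "wrist"; returns the picture (400x640x3 uint8, red, green, blue); there is no depth.
- manip.camera_params(name): a dict with "mtx" (3x3 intrinsics, pixels), "k1" (the pictures are not rectified: a ray, as slopes to the right and down, at radius r is drawn at 1 + k1 r^2 times it, then the intrinsics apply), "R" (3x3) and "t" (3): a world point X has camera coordinates R X + t; the wrist camera has in their place "hand_eye" (4x4, takes a point from camera to tool coordinates, whose origin is the TCP and whose axes are the flange's). Camera axes: x right, y down, z forward; pixel columns grow to the right and rows downward; lengths in mm; the calibration is good to about 2 mm. A picture is of the moment at which its call begins: read the wrist's pose just before it. camera_params takes no time and is no camera call.
- manip.job_done(): hands the job in; it is judged then, once.
Trained networks look in the newest picture that a camera, given by its name, has taken for a name from the list of things; names that differ only in an ending like _2 or _b are one class to them, and where a whole thing is asked for, a point or a joint stands for the part that bears it (a point fixed in the world has none). Each returns a list of dicts, best first, with "confidence" (0 to 1); they miss things now and then, are a little off and sometimes report something else, mostly with a low value. They report only what shows in the picture. A call takes as long as a camera call.
- manip.look_for(name, camera): "rect" ([left, top, right, bottom] as shares, 0 to 1, of the picture: columns of its width, rows of its height, round what is visible of it).
- manip.outline_of(name, camera): "pixels" (400x640 bool, what is visible of it) and "rect" ([left, top, right, bottom] as shares, 0 to 1, of the picture: columns of its width, rows of its height, round what is visible of it).
- manip.pinpoint(name, camera): "position" ([column, row] as shares, 0 to 1, of the picture: columns of its width, rows of its height: a listed point, or the origin of a listed thing).
The state is a dict: "time_s": time; "joint_pos": joint angles; "joint_velocities": joint speeds; "joint_torque": joint torques, N m; "position": TCP position; "orientation": TCP orientation; "ft_force": force on the tool from outside, world axes, zero at the start; "ft_torque": the same for the moment, N m; "width": finger opening in mm; "grasp_force": force on a finger pad.
Only numpy, scipy, OpenCV 4.12 (cv2) and the standard library are available. Lean on these libraries where they do the work, as an engineer would, in place of code of your own. Each camera call takes 0.05 s, during which the arm holds its last target. There are 200 camera calls.

## Working session

There is one attempt and no reset: what is moved stays moved. The work goes in short steps, Python scripts to look and compute and a tool call to move; the robot and the scene stay as the last step left them, time stands still between calls to the robot, and variables do not carry over. Pictures are saved under pics/ and viewed, at most 10 in all, crops included, and the job is handed in when it is done.

Besides the shell and the picture viewer there is one more tool, called as a command line: name --pt "numbers of a row" for each row, then --argument value for the rest. move_arm: Moves the arm, as the interface text tells. Its arguments: {"type":"object","properties":{"rows":{"type":"array"}},"required":["rows"]}

```bash
mkdir -p pics; cat > h.py <<'E'
import numpy as np, cv2
from rig import manip
from scipy.spatial.transform import Rotation as Ro
def cam(n, st=None):
    p=manip.camera_params(n); K=np.array(p["mtx"])
    if n=="wrist":
        H=np.array(p["hand_eye"]); T=np.eye(4); T[:3,:3]=Ro.from_rotvec(st["orientation"]).as_matrix(); T[:3,3]=st["position"]
        W=np.linalg.inv(T@H); R,t=W[:3,:3],W[:3,3]
    else: R,t=np.array(p["R"]),np.array(p["t"])
    return K,p["k1"],R,t
def ray(c,px):
    K,k1,R,t=c; d=np.array([k1,0,0,0,0.])
    u=cv2.undistortPoints(np.array([[px]],float),K,d)[0,0]
    v=R.T@np.array([u[0],u[1],1]); return -R.T@t, v/np.linalg.norm(v)
def proj(c,X):
    K,k1,R,t=c
    return cv2.projectPoints(np.array(X,float).reshape(-1,1,3),cv2.Rodrigues(R)[0],np.asarray(t,float),K,np.array([k1,0,0,0,0.]))[0][:,0]
def tri(rays):
    A=np.zeros((3,3));b=np.zeros(3)
    for o,v in rays:
        P=np.eye(3)-np.outer(v,v);A+=P;b+=P@o
    X=np.linalg.solve(A,b); return X,[np.linalg.norm(np.cross(X-o,v)) for o,v in rays]
def onz(r,z): o,v=r; return o+v*(z-o[2])/v[2]
def shot(n,f=None):
    st=manip.read_state(); im=manip.snapshot(n)
    if f: cv2.imwrite("pics/"+f,np.ascontiguousarray(im[:,:,::-1]))
    return cam(n,st),im
def pin(name,n):
    return [(round(d["confidence"],2),np.array(d["position"])*[640,400]) for d in manip.pinpoint(name,n)[:2]]
E
cat > a.py <<'E'
from h import *
np.set_printoptions(precision=1,suppress=True)
C={}
for n in ("side","top","wrist"): C[n],_=shot(n,n+"1.png")
print({n:(-C[n][2].T@C[n][3]) for n in C}, manip.read_state()["orientation"])
for nm in ["kettle","lid_loop","lid_hinge","kettle_base","mug","jar","tea_box","spoon"]:
    rs=[]
    for n in C:
        q=pin(nm,n); print(nm,n,q)
        if q and q[0][0]>.5: rs.append(ray(C[n],q[0][1]))
    if len(rs)>1: print("   ",*tri(rs))
E
python3 a.py
python3 -c "
import cv2,numpy as np
cv2.imwrite('pics/st.png',cv2.resize(np.vstack([cv2.imread('pics/side1.png'),cv2.imread('pics/top1.png')]),(480,600)))"
```

```text
{'side': array([  41.9, -893. ,  704.7]), 'top': array([387.3,  72.8, 989.9]), 'wrist': array([ 63.5, 551.9, 383.9])} [-0.4 -3.1  0. ]
kettle side [(0.96, array([285. , 236.2]))]
kettle top [(0.98, array([286., 226.]))]
kettle wrist []
    [503.8 144.9  27.7] [np.float64(2.033855886127618), np.float64(2.0338558861275344)]
lid_loop side [(0.79, array([295.5, 161.3]))]
lid_loop top [(0.63, array([289.7, 198.6]))]
lid_loop wrist []
    [529.8 123.2 254.7] [np.float64(0.5848390698378765), np.float64(0.584839069837781)]
lid_hinge side [(0.63, array([271.6, 174.4]))]
lid_hinge top [(0.89, array([274.6, 224.3]))]
lid_hinge wrist []
    [479.8 155.7 216. ] [np.float64(2.7298118234873594), np.float64(2.7298118234873554)]
kettle_base side [(0.73, array([293.1, 239.1]))]
kettle_base top []
kettle_base wrist []
mug side [(0.9, array([334.9, 308.6]))]
mug top [(0.87, array([409. , 237.6]))]
mug wrist []
    [ 482.7 -171.    12.5] [np.float64(0.6205659736931572), np.float64(0.6205659736932003)]
jar side [(0.59, array([279.6, 214.4])), (0.56, array([283. , 235.8]))]
jar top [(0.65, array([239.4, 211.6]))]
jar wrist []
    [538.9 263.7  31.1] [np.float64(3.864670033029528), np.float64(3.8646700330294417)]
tea_box side [(0.72, array([403.1, 277.6]))]
tea_box top [(0.7, array([405.3, 157.2]))]
tea_box wrist []
    [ 688.5 -159.4   23.7] [np.float64(5.4900490363038), np.float64(5.490049036304011)]
spoon side [(0.42, array([240. , 227.6]))]
spoon top []
spoon wrist []
```

View pics/st.png

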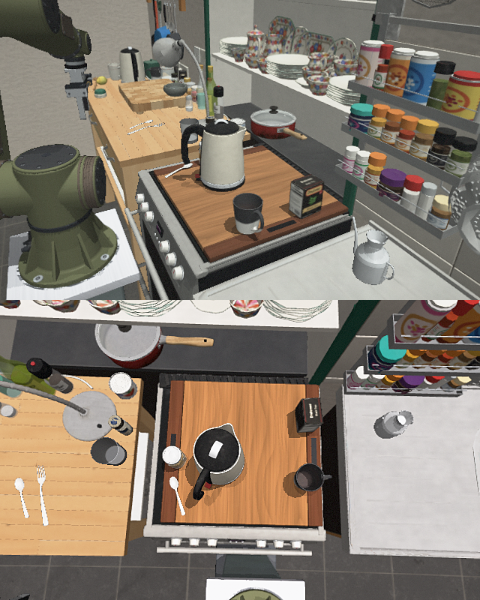

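The side view shows the kettle at about (285,236) px with the grey loop at (295,161). The top view shows the handle pointing lower-left, with the loop at (290,199), and the jar and spoon left of the kettle. That puts kettle +y at about -35° yaw. I'll go above the lid for a close look.

```bash
cat > plan.py <<'E'
from h import *
np.set_printoptions(precision=2,suppress=True)
def pose(yaw,lean,tip):
    "tool x = -kettle y, y = -kettle x; lean = lid angle (deg)"
    ky=np.array([np.cos(yaw),np.sin(yaw),0]);kx=np.array([ky[1],-ky[0],0])
    R0=np.column_stack([-ky,-kx,[0,0,-1]])
    return Ro.from_rotvec(kx*np.radians(lean)).as_matrix()@R0, np.array(tip,float)
def delta(A,B):
    return np.r_[A[0].T@(B[1]-A[1])/1e3, np.degrees(Ro.from_matrix(A[0].T@B[0]).as_rotvec())]
def cur():
    s=manip.read_state(); return Ro.from_rotvec(s["orientation"]).as_matrix(),np.array(s["position"])
E
python3 - <<'E'
from plan import *
A=cur(); up=(A[0],A[1]+[0,0,180]); print(A[0])
B=pose(np.radians(-35),0,[530,123,385]); print(delta(A,up),delta(up,B))
E
```

```text
[[-0.97  0.25 -0.  ]
 [ 0.25  0.97  0.  ]
 [ 0.    0.   -1.  ]]
[ 0.    0.   -0.18  0.    0.    0.  ] [-0.48 -0.3   0.    0.   -0.   20.4 ]
```

move_arm --pt "0 0 -0.06 0 0 0 0" --pt "0 0 -0.06 0 0 0 0" --pt "0 0 -0.06 0 0 0 0" --pt "-0.03 -0.019 0 0 0 0 0" --pt "-0.04 -0.025 0 0 0 0 0" --pt "-0.04 -0.025 0 0 0 0 0" --pt "-0.04 -0.025 0 0 0 0 0" --pt "-0.04 -0.025 0 0 0 0 0"

```text
time_s: 2.35
position: [293.3, 367.9, 385.6]
orientation: [0.399, 3.116, 0.0]
ft_force: [0.9, 1.0, -0.3]
width: 47.4
grasp_force: 0.0
```

move_arm --pt "-0.048 -0.03 0 0 0 0 0" --pt "-0.048 -0.03 0 0 0 0 0" --pt "-0.048 -0.03 0 0 0 0 0" --pt "-0.048 -0.03 0 0 0 0 0" --pt "-0.048 -0.03 0 0 0 0 0" --pt "-0.04 -0.025 0 0 0 0 0" --pt "0 0 0 0 0 10.2 0" --pt "0 0 0 0 0 10.2 0"

```text
time_s: 3.35
position: [519.7, 128.7, 385.2]
orientation: [-0.955, -2.992, 0.0]
ft_force: [-0.4, -0.1, 1.1]
width: 47.1
grasp_force: 0.0
```

```bash
cat > b.py <<'E'
from plan import *
A=cur(); B=pose(np.radians(-35),0,[530,123,385]); print(manip.read_state()["time_s"],A[1],delta(A,B))
import time,sys
c,_=shot("wrist",sys.argv[1])
for nm,z in (("lid_loop",254),("lid_hinge",228),("kettle",32)):
    for q in pin(nm,"wrist"): print(nm,q,onz(ray(c,q[1]),z))
for o in manip.outline_of("lid_loop","wrist")[:2]:
    m=o["pixels"]; print(o["confidence"],o["rect"],m.sum(),cv2.minAreaRect(np.argwhere(m)[:,::-1].astype(np.float32)))
E
python3 b.py w2.png
```

```text
3.35 [519.68 128.69 385.16] [-0.01  0.    0.   -0.02 -0.02 -0.4 ]
lid_hinge (0.87, array([315.07, 135.88])) [478.4  149.02 228.  ]
kettle (0.68, array([323.58, 144.68])) [508.81 137.29  32.  ]
0.9 [0.4222, 0.3337, 0.6127, 0.6367] 11643 ((330.5, 192.5), (119.0, 123.0), 90.0)
```

View pics/w2.png

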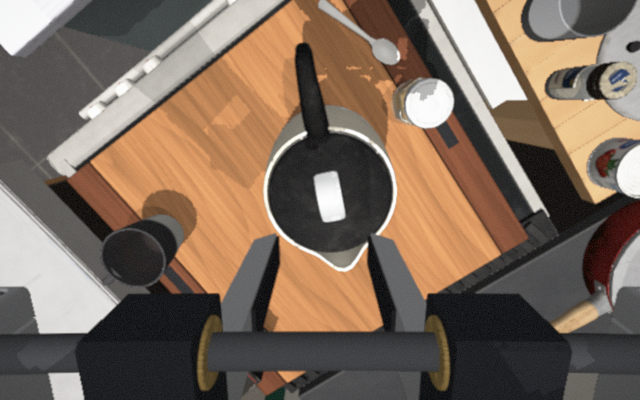

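The loop shows as a bright blob at (329,196), with the handle at the top (302,50) and the spout at (345,268). The kettle axis is about 10° off my assumed yaw, so I'll segment the loop and fit it.

```bash
cat > c.py <<'E'
from plan import *
import sys
im=cv2.imread("pics/"+sys.argv[1]); c=cam("wrist",manip.read_state())
m=np.zeros(im.shape[:2],np.uint8)
lid=manip.outline_of("lid_loop","wrist")[0]["pixels"]
lid=cv2.erode(cv2.morphologyEx(lid.astype(np.uint8),cv2.MORPH_CLOSE,np.ones((41,41))),np.ones((17,17)))
g=((im.min(2)>120)&(lid>0)).astype(np.uint8)
n,l,s,ce=cv2.connectedComponentsWithStats(g); k=1+s[1:,4].argmax()
g=np.argwhere(l==k)[:,::-1].astype(float); print("px",g.mean(0),len(g))
P=np.array([onz(ray(c,p),260) for p in g[::3]])[:,:2].astype(np.float32)
r=cv2.minAreaRect(P); mu=P.mean(0); w,V=np.linalg.eigh(np.cov((P-mu).T)); v=V[:,1]*np.sign(V[0,1])
print("loop",mu,r,"yaw",np.degrees(np.arctan2(v[1],v[0])),np.sqrt(12*w))
# lid outline centre (rim top about z=249)
l2=np.argwhere(lid)[:,::-1].astype(float); print("lid ctr", onz(ray(c,l2.mean(0)),249))
E
python3 c.py w2.png
```

```text
px [329.17 196.4 ] 1235
loop [525.73 131.42] ((525.9705810546875, 131.31455993652344), (22.29347038269043, 44.93088150024414), 65.90191650390625) yaw -23.995859021897648 [21.86 44.25]
lid ctr [525.57 132.9  249.  ]
```

```bash
cat > d.py <<'E'
from plan import *
import sys
yaw,lean,*tip=map(float,sys.argv[1:6]); A=cur(); print(A[1],delta(A,pose(np.radians(yaw),lean,tip)))
E
python3 d.py -24 0 525.8 131.4 310
```

```text
[519.28 129.36 385.52] [ -0.     0.01   0.08   0.     0.   -10.79]
```

```bash
sed -i 's/print(A\[1\],delta(A,pose(np.radians(yaw),lean,tip)))/print(A[1],delta(A,pose(np.radians(yaw),lean,tip))*[1000]*3+[0] if 0 else delta(A,pose(np.radians(yaw),lean,tip))*np.array([1e3]*3+[1]*3))/' d.py; python3 d.py -24 0 525.8 131.4 310
```

```text
[519.28 129.36 385.52] [ -4.19   5.39  75.52   0.     0.   -10.79]
```

move_arm --pt "-0.004 0.0055 0.02 0 0 0 0" --pt "0 0 0.0275 0 0 -5.4 0" --pt "0 0 0.0275 0 0 -5.4 0" --pt "0 0 0 0 0 0 0"

```text
time_s: 4.15
position: [525.2, 131.5, 309.1]
orientation: [-0.656, -3.069, 0.002]
ft_force: [0.2, -0.5, 0.4]
width: 46.9
grasp_force: 0.0
```

```bash
python3 b.py w3.png; python3 c.py w3.png;python3 d.py -24 0 525.8 131.4 250.5
```

```text
4.15 [525.21 131.47 309.1 ] [-0.01 -0.01 -0.08 -0.12 -0.14 10.89]
lid_loop (0.92, array([320.32, 221.88])) [527.29 128.52 254.  ]
lid_hinge (0.87, array([321.22, 138.52])) [478.12 151.09 228.  ]
lid_hinge (0.51, array([428.67, 117.92])) [495.99 225.92 228.  ]
0.87 [0.3797, 0.3505, 0.6308, 0.7303] 17316 ((321.69512939453125, 211.75608825683594), (151.33236694335938, 152.42559814453125), 38.65980529785156)
px [322.28 220.67] 1984
loop [527.39 130.94] ((527.865478515625, 130.53265380859375), (21.37350082397461, 44.29105758666992), 65.75315856933594) yaw -24.378108003637028 [21.61 43.55]
lid ctr [523.66 132.56 249.  ]
[526.02 131.53 311.48] [ 0.23 -0.26 60.98  0.05  0.08 -0.23]
```

View pics/w3.png

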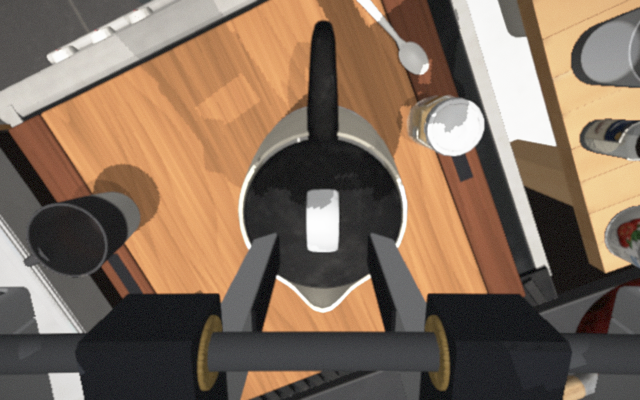

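The loop is upright at (322,221), centred between the fingers at (262,375) px. Yaw is confirmed, so I'm descending and gripping.

move_arm --pt "-0.0005 0 0.025 0 0 0 0" --pt "0 0 0.02 0 0 0 0" --pt "0 0 0.009 0 0 0 0" --pt "0 0 0.0045 0 0 0 0" --pt "0 0 0 0 0 0 0"

```text
time_s: 5.08
position: [526.4, 131.3, 252.4]
orientation: [0.658, 3.071, 0.0]
ft_force: [0.6, -0.7, -0.3]
width: 46.7
grasp_force: 0.0
```

move_arm --pt "0 0 0 0 0 0 -0.6" --pt "0 0 0 0 0 0 -1" --pt "0 0 0 0 0 0 -1" --pt "0 0 0 0 0 0 -1"

```text
time_s: 5.58
position: [526.1, 130.7, 252.1]
orientation: [-0.659, -3.071, 0.002]
ft_force: [-3.2, -6.0, 2.1]
width: 20.2
grasp_force: 30.0
```

```bash
cat > e.py <<'E'
from plan import *
yaw=np.radians(-24.2); ky=np.array([np.cos(yaw),np.sin(yaw),0])
h=np.array([526.5,131.2,254])-53*ky-[0,0,26]
A=cur(); s=manip.read_state(); print(s["time_s"],A[1],s["ft_force"],s["ft_torque"],s["width"],s["grasp_force"],h)
r=A[1]-h; kx=np.array([ky[1],-ky[0],0])
# lean of tool now, and lid radius/angle of tip
lean=np.degrees(np.arctan2(A[0][:,2]@ky,-A[0][2,2])); print("lean",lean,"r",r@ky,r@kx,r[2])
# n-row arcs in tool frame: pure rotation about hinge
for st in (2.5,3,5):
    w=Ro.from_rotvec(kx*np.radians(st)).as_matrix(); B=(w@A[0],h+w@r); d=delta(A,B); print(st,d*np.array([1e3]*3+[1]*3))
E
python3 e.py
```

```text
5.575 [526.07 130.7  252.08] [-3.21 -5.97  2.07] [-0.93  0.5  -0.06] 20.21383459844697 29.9897419265983 [478.16 152.93 228.  ]
lean 0.0004730708072626783 r 52.80826634605549 0.6344296120877768 24.078746303597995
2.5 [ 1.1  -0.   -2.28 -0.   -2.5   0.  ]
3 [ 1.33 -0.   -2.73 -0.   -3.    0.  ]
5 [ 2.3  -0.01 -4.51 -0.   -5.    0.01]
```

move_arm --pt "0 -0.001 0 0 0 0 -1" --pt "0.0013 0 -0.0027 0 -3 0 -1" --pt "0.0013 0 -0.0027 0 -3 0 -1" --pt "0 0 0 0 0 0 -1"

```text
time_s: 6.08
position: [523.1, 131.8, 257.6]
orientation: [0.636, 2.971, -0.033]
ft_force: [1.4, 0.6, -0.6]
width: 20.4
grasp_force: 30.0
```

```bash
python3 e.py
```

```text
6.075 [523.13 131.81 257.6 ] [ 1.37  0.64 -0.64] [ 0.06 -0.14 -0.02] 20.388547098111516 30.000465696910368 [478.16 152.93 228.  ]
lean 6.026195478446654 r 49.67869429399803 0.8243280193724867 29.603036094325773
2.5 [ 1.11  0.   -2.27  0.   -2.5  -0.  ]
3 [ 1.34  0.   -2.72  0.   -3.   -0.  ]
5 [ 2.31  0.   -4.48  0.   -5.   -0.  ]
```

Forces are tiny and the lid is following. Now on to 15°, and a check with the side camera.

move_arm --pt "0.0013 0 -0.0027 0 -3 0 -1" --pt "0.0013 0 -0.0027 0 -3 0 -1" --pt "0.0013 0 -0.0027 0 -3 0 -1" --pt "0 0 0 0 0 0 -1"

```text
time_s: 6.58
position: [518.3, 133.9, 264.5]
orientation: [0.604, 2.822, -0.079]
ft_force: [0.0, 2.0, -4.8]
width: 20.5
grasp_force: 30.0
```

```bash
python3 e.py; python3 -c "
from h import *
c,im=shot('side'); cv2.imwrite('pics/s4.png',cv2.resize(im[90:270,200:400,::-1],None,fx=3,fy=3))"
```

```text
6.575 [518.33 133.93 264.47] [ 0.01  2.03 -4.75] [0.55 0.19 0.07] 20.52279422558204 29.99212061223311 [478.16 152.93 228.  ]
lean 14.908343769271255 r 44.4298759751312 0.8559881386961515 36.470821714914564
2.5 [ 1.09  0.   -2.26  0.   -2.5  -0.  ]
3 [ 1.32  0.   -2.71  0.   -3.   -0.  ]
5 [ 2.27  0.   -4.47  0.   -5.   -0.  ]
```

View pics/s4.png

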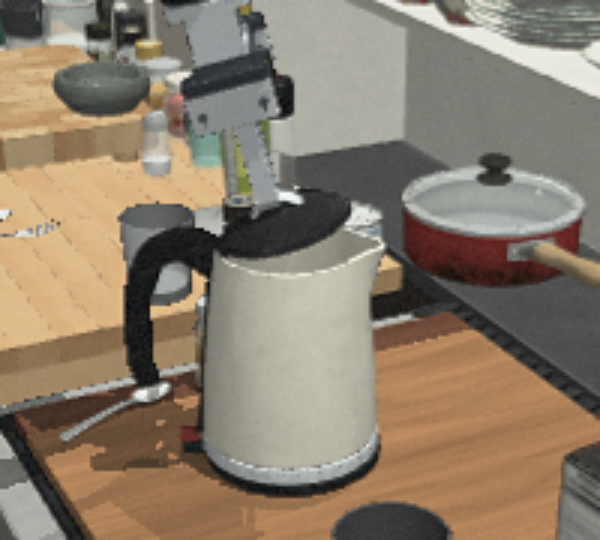

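The crop shows the lid cracked open about 15°, gripped at the loop (265,205), with the kettle upright on its base. I'll hold it for over 2 s.

move_arm --pt "0 0 0 0 0 0 -1" --pt "0 0 0 0 0 0 -1" --pt "0 0 0 0 0 0 -1" --pt "0 0 0 0 0 0 -1" --pt "0 0 0 0 0 0 -1" --pt "0 0 0 0 0 0 -1" --pt "0 0 0 0 0 0 -1" --pt "0 0 0 0 0 0 -1"

```text
time_s: 7.62
position: [518.6, 133.5, 264.6]
orientation: [0.605, 2.821, -0.08]
ft_force: [-2.1, 2.4, -4.6]
width: 20.3
grasp_force: 30.0
```

move_arm --pt "0 0 0 0 0 0 -1" --pt "0 0 0 0 0 0 -1" --pt "0 0 0 0 0 0 -1" --pt "0 0 0 0 0 0 -1" --pt "0 0 0 0 0 0 -1" --pt "0 0 0 0 0 0 -1" --pt "0 0 0 0 0 0 -1" --pt "0 0 0 0 0 0 -1"

```text
time_s: 8.62
position: [518.7, 133.5, 264.6]
orientation: [0.605, 2.821, -0.08]
ft_force: [-2.2, 2.1, -6.2]
width: 20.2
grasp_force: 30.0
```

move_arm --pt "0.0013 0 -0.0027 0 -3 0 -1" --pt "0.0013 0 -0.0027 0 -3 0 -1" --pt "0.0013 0 -0.0027 0 -3 0 -1" --pt "0 0 0 0 0 0 -1"

```text
time_s: 9.12
position: [512.5, 136.4, 271.0]
orientation: [0.571, 2.669, -0.122]
ft_force: [-1.8, 1.0, -6.4]
width: 20.3
grasp_force: 30.0
```

```bash
python3 e.py
```

```text
9.125 [512.54 136.35 271.03] [-1.82  1.01 -6.4 ] [ 0.43  0.93 -0.01] 20.2758329151287 29.982763424004588 [478.16 152.93 228.  ]
lean 23.979255295222647 r 38.14944792206736 1.0230616236846874 43.0317082487997
2.5 [ 1.09  0.   -2.26  0.   -2.5  -0.  ]
3 [ 1.32  0.   -2.71  0.   -3.   -0.  ]
5 [ 2.27  0.   -4.47  0.   -5.   -0.  ]
```

move_arm --pt "0.0015 0 -0.0022 0 -3 0 -1" --pt "0.0015 0 -0.0022 0 -3 0 -1" --pt "0.0013 0 -0.0027 0 -3 0 -1" --pt "0.0013 0 -0.0027 0 -3 0 -1" --pt "0 0 0 0 0 0 -1"

```text
time_s: 9.75
position: [504.0, 140.1, 276.8]
orientation: [0.528, 2.467, -0.172]
ft_force: [-1.9, 0.4, -8.0]
width: 20.3
grasp_force: 30.0
```

```bash
python3 e.py
```

```text
9.75 [503.97 140.13 276.82] [-1.9   0.37 -8.04] [ 0.46  1.24 -0.03] 20.303786826227377 29.973554899806913 [478.16 152.93 228.  ]
lean 35.92096520754686 r 28.793794529539536 1.0882390816734604 48.817663564433985
2.5 [ 1.04 -0.   -2.24  0.   -2.5   0.  ]
3 [ 1.26 -0.   -2.69  0.   -3.    0.  ]
5 [ 2.17 -0.   -4.44  0.   -5.    0.  ]
```

move_arm --pt "0.0016 0 -0.0022 0 -3 0 -1" --pt "0.0016 0 -0.0022 0 -3 0 -1" --pt "0.0013 0 -0.0027 0 -3 0 -1" --pt "0 0 0 0 0 0 -1" --pt "0 0 0 0 0 0 -1" --pt "0 0 0 0 0 0 -1" --pt "0 0 0 0 0 0 -1"

```text
time_s: 10.62
position: [497.1, 143.1, 279.8]
orientation: [0.497, 2.313, -0.206]
ft_force: [-1.5, -1.5, -5.6]
width: 20.5
grasp_force: 30.0
```

```bash
python3 e.py; python3 -c "
from h import *
c,im=shot('side'); cv2.imwrite('pics/s5.png',cv2.resize(im[90:270,200:400,::-1],None,fx=3,fy=3))
c2,_=shot('top')
for nm in ['kettle','mug','jar','tea_box','lid_loop','lid_hinge']:
    q=[(c,pin(nm,'side')),(c2,pin(nm,'top'))]; print(nm,[b for a,b in q])
    if q[0][1] and q[1][1]: print(tri([ray(a,b[0][1]) for a,b in q])[0])"
```

```text
10.625 [497.08 143.15 279.83] [-1.51 -1.47 -5.57] [ 0.26  1.08 -0.27] 20.518798372987344 29.972806190398842 [478.16 152.93 228.  ]
lean 44.97862073445584 r 21.27133510630839 1.1612252224057797 51.83178950658356
2.5 [ 0.99 -0.   -2.23 -0.   -2.5   0.  ]
3 [ 1.2  -0.   -2.68 -0.   -3.    0.  ]
5 [ 2.08 -0.   -4.42 -0.   -5.    0.  ]
kettle [[(0.95, array([283.712, 234.2  ]))], [(0.82, array([288.128, 224.92 ]))]]
[502.04037825 140.28009907  37.62799853]
mug [[(0.74, array([335.488, 312.2  ]))], []]
jar [[(0.46, array([278.016, 215.6  ])), (0.23, array([279.68, 150.08]))], [(0.73, array([237.312, 212.8  ]))]]
[536.48828566 270.21163278  24.47338416]
tea_box [[(0.64, array([406.592, 279.88 ]))], [(0.65, array([408.512, 158.88 ]))]]
[ 687.57779869 -169.65116154   22.57509886]
lid_loop [[(0.88, array([281.216, 150.2  ]))], [(0.65, array([279.872, 208.88 ]))]]
[501.15116533 139.79515763 284.64154157]
lid_hinge [[(0.69, array([274.176, 169.08 ])), (0.22, array([405.184, 278.   ]))], []]
```

View pics/s5.png

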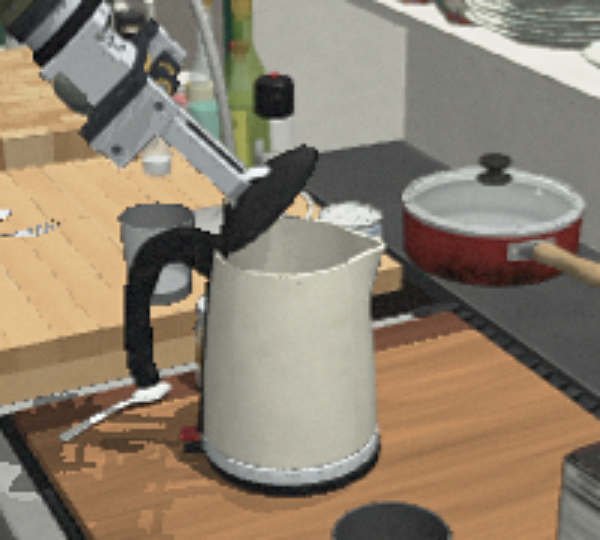

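The crop shows the lid held about half open by the gripper. The kettle is at the same pixels as before, upright on its base, and nothing around it has moved.

```bash
python3 -c "
from rig import manip
print(manip.job_done())"
```

```text
the job is handed in; nothing more can be done
None
```

I cracked the lid open to about 15° and held it there for over 2 s, then raised it to about 45°, and handed the job in still gripping it; the kettle was upright on its base and nothing around it looked disturbed, but the hand-in reported no pass or fail.

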